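Nest the fixture covers upside down in their cradle

ROBOT

A 7-joint arm with a two-finger parallel gripper is mounted at the origin on the work surface. World frame = base frame: x ahead of the robot, y to its left, z up, the work surface at z = 0. Lengths are in m, angles in rad, forces in N, time in s.
With the tool pointing down it reaches from about 0.4 to 0.85 m from the base axis. Payload 4.5 kg.
Tool frame: the origin (TCP) lies midway between the tips of the shut fingers; the grasp point (between the pads) lies 19 mm behind it; z points along the fingers, y is the direction in which the jaws open and shut (so a half turn about z gives the same grasp; the last joint's range is limited). The gripper opens to 88 mm and grips with 3 to 60 N. Pads are 18 mm wide; open, the fingers measure 123 mm over their backs; the gripper's body (75 mm by 187 mm) begins 45 mm behind the grasp point.
Start: joints at [1.207, 0.689, -0.195, 1.565, 0.157, 0.902, -0.215], TCP at [0.242, -0.576, 0.239] pointing down, gripper open.
Joint ranges: [-3.01, 3.01], [-0.46, 2.08], [-1.47, 1.51], [0.13, 2.56], [-1, 4.14], [0.04, 2.09], [-2.66, 2.66]. Speed limits (rad/s): [2.57, 2.57, 3.14, 3.14, 3.14, 3.14, 3.14].

INTERFACE

Orientations are given as a unit quaternion [x, y, z, w].
In Python, from plant import r, viewer gives the robot as it stands.
- The arm moves only by the tool play_rows, never from a script. Its argument "commands" is a list of rows, each an object with "delta_rot": the turn, a rotation vector about the tool's x, y, z normalised to -1 to 1, where 1 is pi rad, a list of three; "travel": the shift along the tool's x, y, z normalised to -1 to 1, where 1 is 15 cm, a list of three; "gripper": the opening, from -1 (shut) to 1 (fully open). In form: [{"delta_rot": [wx, wy, wz], "travel": [x, y, z], "gripper": gripper}, ...]. A call has 1 to 12 rows; each row is the pose to reach, as a shift and turn from the pose commanded when the call began, along the tool's axes at that moment, turning the shorter way round; what a row does not reach only later rows make up. A row lasts 1/8 s, in which the tool goes at most 62.5 mm and 10.7 degrees, less where a joint would pass 70% of its speed; a pose out of reach is approached as far as the arm can. A call with a number of a shift or a turn outside -1 to 1 is refused whole. A call with a gripper value outside its range is refused whole. The fingers move at their own pace and stop on an object; "force" is the grip in N (left out, the last holds). Time passes only in rows, so rows that repeat a pose let the fingers close. It gives the time, the measured TCP pose, the force and the opening at its end, in the units of the state.
- r.get_state(): the state, without advancing time (a new reading comes with each control period).
- viewer.snapshot(name): name is "scene" or "side" or "wrist"; returns a dict with "color" (384x512x3 uint8, red, green, blue), "z_map" (384x512 float32, m along the optical axis (not along the pixel's ray), 0 where there is no reading), "fx", "fy", "cx", "cy" (pixels), "origin" and "attitude" of the camera in the world. Camera axes: x right, y up, looking along -z (the intrinsics and any distortion apply to the point x, -y, -z); pixel columns grow to the right and rows downward; lengths in m; the calibration is good to about 2 mm. The wrist camera is an equidistant fisheye: a pixel r from the principal point sees the ray r / f radians off the axis. A picture is of the moment at which its call begins.
- r.finish_job(): hands the job in, once; it reports no verdict.
Trained networks look in the newest picture that a camera, given by its name, has taken for a name from the list of things; names that differ only in an ending like _2 or _b are one class to them, and where a whole thing is asked for, a point or a joint stands for the part that bears it (a point fixed in the world has none). Each returns a list of dicts, best first, with "conf" (0 to 1); they miss things now and then, are a little off and sometimes report something else, mostly with a low value. They report only what shows in the picture. A call takes as long as a camera call.
- viewer.outline_of(camera, label): "pixels" (384x512 bool, what is visible of it) and "at" ([column, row] in pixels, amid what is visible of it).
- viewer.pinpoint(camera, label): "at" ([column, row] in pixels: a listed point, or the origin of a listed thing).
The state is a dict: "clock": time; "q": joint angles; "qd": joint speeds; "joint_torque": joint torques, N m; "tool_pos": TCP position; "eef_rot": TCP orientation; "contact_force": force on the tool from outside, world axes, zero at the start; "moment": the same for the moment, N m; "opening": opening from 0.0 (shut) to 1.0 (fully open).
Only numpy, scipy, OpenCV 4.12 (cv2) and the standard library are available. Lean on these libraries where they do the work, as an engineer would, in place of code of your own. Each camera call takes 0.05 s, during which the arm holds its last target. There are 200 camera calls.

TASK

The three domed dust covers lie upside down on the bench. One at a time, largest first, stack them upside down in the cradle: the large one down on the cradle plate between the short posts, the medium cupped inside it and the small inside that, each level and resting on the bottom of the one below. Lower them in without dropping or forcing them, and leave everything else where it stands.

Things in the scene. Friction and masses are not known exactly. Their poses are not given: they have to be found in the camera images.
- nest (a point): centre of the top of the cradle's 164 x 164 mm aluminium plate, 40 mm above the bench, where the large cover's foot belongs. z up, x and y along the plate's edges. Two aluminium posts 12 mm thick, 75 mm tall, stand on the plate at x = 70, y = +70 and -70 mm
- large_center (a point): large white domed cover, dome down on a flat foot 60 mm across: rim 156 mm across, 60 mm tall, shell 3 mm, foot 5 mm thick, about 200 g. A blue grip tab stands up from its rim. This point: on the cover's axis, 30 mm above the foot's underside; z is the axis (up when dome down), x points level to the tab
- large_tab (a point): centre of the large cover's grip tab: 73 mm from the cover's axis along its x, 80 mm above the foot's underside. Above the rim the tab is 40 mm tall (top 20 mm above this point, rim 20 mm below), 10 mm thick radially, outer face flush with the rim, 26 mm wide along the rim. x points radially outward
- medium_center (a point): medium blue domed cover, dome down on a flat foot 44 mm across: rim 128 mm across, 56 mm tall, shell 3 mm, foot 5 mm thick, about 150 g. A white grip tab stands up from its rim. This point: on the cover's axis, 28 mm above the foot's underside; z is the axis (up when dome down), x points level to the tab
- medium_tab (a point): centre of the medium cover's grip tab: 59 mm from the cover's axis along its x, 76 mm above the foot's underside. Above the rim the tab is 40 mm tall (top 20 mm above this point, rim 20 mm below), 10 mm thick radially, outer face flush with the rim, 26 mm wide along the rim. x points radially outward
- small_center (a point): small orange domed cover, dome down on a flat foot 30 mm across: rim 100 mm across, 52 mm tall, shell 3 mm, foot 5 mm thick, about 100 g. A black grip tab stands up from its rim. This point: on the cover's axis, 26 mm above the foot's underside; z is the axis (up when dome down), x points level to the tab
- small_tab (a point): centre of the small cover's grip tab: 45 mm from the cover's axis along its x, 72 mm above the foot's underside. Above the rim the tab is 40 mm tall (top 20 mm above this point, rim 20 mm below), 10 mm thick radially, outer face flush with the rim, 26 mm wide along the rim. x points radially outward
- large: the large cover again: centre of the underside of its foot, same axes
- medium: the medium cover again: centre of the underside of its foot, same axes. Nested, this rests on the large cover's inner floor, 5 mm above the plate
- small: the small cover again: centre of the underside of its foot, same axes. Nested, this rests on the medium cover's inner floor, 10 mm above the plate
- cradle: the cradle, fixed to the bench, same axes as the nest point: centre of its underside, 40 mm below that point. Six steel posts 8 mm thick, 28 mm tall stand on the plate in a circle of 74 mm radius round the nest (at 0, 60, 120.. degrees from x); they take the large dome with about 4 mm play all round and end well below its rim
- bottle: bystander, to be left alone: white plastic bottle with a blue cap, 50 mm across, 130 mm tall; origin at the centre of its underside
- beaker: bystander, to be left alone: glass beaker, 60 mm across, 60 mm tall; origin at the centre of its underside
- vblock: bystander, to be left alone: aluminium and steel block with a slot, 60 x 50 x 46 mm; origin at the centre of its underside
- clamp: bystander, to be left alone: steel clamp with two white jaws, about 86 x 34 x 48 mm; origin at the centre of its underside
- puck: bystander, to be left alone: black gauge puck, 44 mm across, 22 mm tall; origin at the centre of its underside
- weight: bystander, to be left alone: brass weight with a knob, 48 mm across, 52 mm tall; origin at the centre of its underside

How it is judged:
On the way, in this order (a step that is already met when the one before it is completed fails the run):
1. the large cover rests dome down in the cradle (horizontal distance between large_center and nest below 0.014 m and z of large_center in the frame of nest between 0.025 and 0.035 m and angle between large_center's own z axis and vertical below 0.12 rad), for 0.2 s.
2. the medium cover is cupped inside the large one, in the cradle (all of step 1 and horizontal distance between medium_center and large_center below 0.014 m and z of medium_center in the frame of nest between 0.027 and 0.039 m and angle between medium_center's own z axis and vertical below 0.12 rad), for 0.2 s.
At the end, for the whole second after the job is handed in: All covers at rest dome down in the cradle, level within 7 degrees: large on the plate (axis within 14 mm of the nest point, height within 5 mm), medium in the large, small in the medium (axis within 14 mm of the cover below, height within 6 mm of resting on its floor) (all of step 2 and horizontal distance between small_center and medium_center below 0.014 m and z of small_center in the frame of nest between 0.03 and 0.042 m and angle between small_center's own z axis and vertical below 0.12 rad and linear speed of each of large, medium, small below 0.02 m/s); the robot touches nothing.
It fails at once if a bystander (bottle, beaker, slotted block, clamp, gauge puck or weight) is moved by more than 25 mm (distance of any of bottle, beaker, vblock, clamp, puck, weight from where it was at the start of the episode above 0.025 m).
It fails at once if a bystander is knocked over (angle between any of bottle, beaker, vblock, clamp, puck, weight's own z axis and vertical above 0.5 rad).
It fails at once if a cover is dropped or forced onto the cradle or another cover (more than 38 N) (contact force between any of large, medium, small and cradle above 38 N or contact force between any of medium, small and large above 38 N or contact force between small and medium above 38 N).
It also fails if it takes over 72 s, if anything falls off the work surface, if the arm or the gripper's body presses on something with over 40 N, if the wrist force passes 120 N, or if a joint passes its speed limit or range.

## Working session

There is one attempt and no reset: what is moved stays moved. The work goes in short steps, Python scripts to look and compute and a tool call to move; the robot and the scene stay as the last step left them, time stands still between calls to the robot, and variables do not carry over. Pictures are saved under pics/ and viewed, about 8 in all and at most 12, crops included, and the job is handed in when it is done.

Besides the shell and the picture viewer there is one more tool, called after "Emit:" as name([rows], argument=value, ...), one row to a line, values as JSON. play_rows: Moves the arm, as the interface text tells. Its arguments: {"type":"object","properties":{"commands":{"type":"array","items":{"type":"object","properties":{"delta_rot":{"type":"array","items":{"type":"number","minimum":-1,"maximum":1}},"travel":{"type":"array","items":{"type":"number","minimum":-1,"maximum":1}},"gripper":{"type":"number"}}}},"force":{"type":"number"}},"required":["commands"]}

```bash
mkdir -p pics; ls; cat > h.py <<'E'
import numpy as np, cv2
from scipy.spatial.transform import Rotation as R
from plant import r, viewer
def att(s):
    a=np.array(s["attitude"],float)
    return R.from_quat(a).as_matrix() if a.size==4 else a.reshape(3,3)
def cloud(s):
    z=s["z_map"]; v,u=np.mgrid[:z.shape[0],:z.shape[1]]
    p=np.stack([(u-s["cx"])/s["fx"]*z,-(v-s["cy"])/s["fy"]*z,-z],-1)
    return p@att(s).T+np.array(s["origin"])
def save(s,n): cv2.imwrite("pics/"+n,s["color"][...,::-1])
def px(s,p):
    q=att(s).T@(np.array(p)-np.array(s["origin"]))
    return s["cx"]+s["fx"]*q[0]/-q[2], s["cy"]-s["fy"]*q[1]/-q[2]
def world(s,at,plane_z):
    d=att(s)@np.array([(at[0]-s["cx"])/s["fx"],-(at[1]-s["cy"])/s["fy"],-1])
    o=np.array(s["origin"]); return o+d*(plane_z-o[2])/d[2]
E
python3 - <<'E'
from h import *
np.set_printoptions(precision=4,suppress=True)
st=r.get_state(); print(st["tool_pos"],st["eef_rot"],st["opening"])
names="large_center large_tab medium_center medium_tab small_center small_tab nest".split()
hz=dict(large_center=.03,large_tab=.08,medium_center=.028,medium_tab=.076,small_center=.026,small_tab=.072,nest=.04)
im=[]
for c in("scene","side"):
    s=viewer.snapshot(c); save(s,c+"0.png"); im.append(s["color"]); np.savez(c+"0.npz",**s)
    print(c,s["origin"],s["attitude"],s["fx"])
    P=cloud(s)
    for n in names:
        for d in viewer.pinpoint(c,n)[:2]: print(n,d["conf"],np.array(d["at"]),world(s,d["at"],hz[n]))
    for n in "large medium small cradle bottle beaker vblock clamp puck weight".split():
        for d in viewer.outline_of(c,n)[:1]:
            m=d["pixels"]&(s["z_map"]>0); q=P[m]; print(n,round(d["conf"],2),d["at"],q.min(0),q.max(0)) if m.any() else None
cv2.imwrite("pics/a.png",cv2.resize(np.vstack(im),(768//1,1152))[...,::-1][:1])
E
```

```text
pics
[ 0.2418 -0.5756  0.2379] [ 0.9803  0.1976 -0.0003 -0.0009] 0.9998981557503124
scene [ 1.168  -0.3115  0.8838] [0.2986 0.1851 0.4886 0.7986] 405.9618697198103
large_tab 0.64 [ 94.1 206.1] [ 0.3898 -0.3802  0.08  ]
medium_center 0.87 [323.7 147.8] [0.4291 0.303  0.028 ]
medium_center 0.36 [320.6 151.7] [0.4396 0.2847 0.028 ]
medium_tab 0.64 [314.6 128.2] [0.3831 0.2929 0.076 ]
medium_tab 0.46 [215. 223.] [ 0.5785 -0.1245  0.076 ]
small_center 0.65 [304.2 210.4] [0.6131 0.1191 0.026 ]
small_center 0.48 [181.4 278.4] [ 0.6569 -0.2493  0.026 ]
small_tab 0.96 [320.2 187.8] [0.5959 0.1752 0.072 ]
small_tab 0.67 [263.6 264.4] [ 0.7365 -0.0712  0.072 ]
nest 0.59 [213.6 217.2] [ 0.533  -0.1119  0.04  ]
large 0.63 [125.7, 220.2] [ 0.3041 -0.3936 -0.0016] [ 0.5253 -0.2325  0.1038]
medium 0.62 [322.1, 142.5] [ 0.2801  0.2368 -0.001 ] [0.4908 0.4093 0.0996]
small 0.62 [311.6, 202.7] [ 0.5207  0.0785 -0.0011] [0.6588 0.2346 0.098 ]
cradle 0.86 [215.3, 214.6] [ 0.4154 -0.222   0.0011] [ 0.6344 -0.0005  0.1197]
bottle 0.92 [371.8, 180.8] [0.5456 0.2925 0.0023] [0.6579 0.4149 0.1345]
beaker 0.63
[... 1104 characters left out ...]
.2368  0.1031]
medium 0.74 [205.3, 225.2] [ 0.5581  0.0443 -0.0022] [0.6806 0.1803 0.0939]
small 0.86 [206.3, 221.0] [ 0.5581  0.0442 -0.0027] [0.6896 0.1803 0.0939]
cradle 0.66 [280.7, 181.4] [ 0.41   -0.2191 -0.0021] [0.6398 0.0015 0.1165]
bottle 0.67 [141.7, 283.1] [0.6029 0.2702 0.0004] [0.688  0.3457 0.1322]
beaker 0.97 [217.4, 162.4] [ 0.6669 -0.1351 -0.0032] [ 0.7705 -0.0224  0.0627]
vblock 0.87 [273.3, 137.4] [ 0.5949 -0.342  -0.0029] [ 0.6911 -0.217   0.0493]
clamp 0.93 [281.7, 264.2] [ 0.3731  0.0771 -0.001 ] [0.4596 0.1455 0.0505]
puck 0.65 [352.2, 188.0] [ 0.3384 -0.2094 -0.0008] [ 0.3844 -0.169   0.0254]
weight 0.73 [318.8, 230.3] [ 0.3518 -0.0199  0.0012] [0.3968 0.0235 0.0557]
```

View pics/scene0.png

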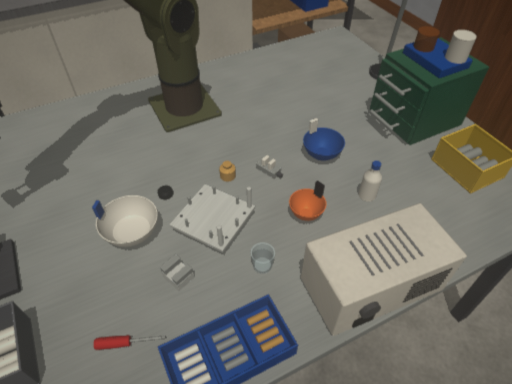

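View pics/side0.png

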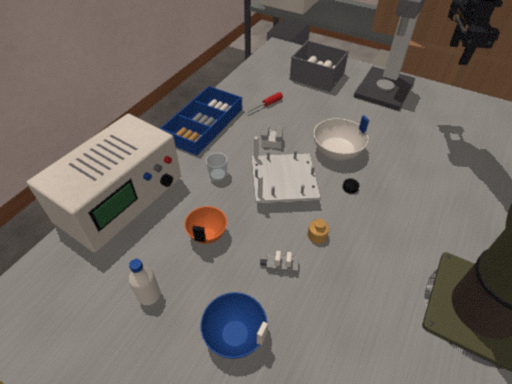

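```bash
cat > fit.py <<'E'
from h import *
from scipy.optimize import least_squares
def fit(P,c,rim,rad,name):
    d=np.hypot(P[:,0]-c[0],P[:,1]-c[1])
    Q=P[(d<rad+.03)]
    t=Q[(Q[:,2]>rim+.008)&(Q[:,2]<rim+.042)]
    e=Q[(Q[:,2]>rim-.005)&(Q[:,2]<rim+.003)]
    f=lambda x:np.hypot(e[:,0]-x[0],e[:,1]-x[1])-(rad-.0015)
    x=least_squares(f,c,loss="soft_l1",f_scale=.002).x
    tm=t[:,:2].mean(0); a=np.arctan2(*(tm-x)[::-1])
    lim=(t[:,:2]-x)@np.c_[[np.cos(a),np.sin(a)],[-np.sin(a),np.cos(a)]] if len(t) else None
    print(name,len(e),len(t),"c",x,"rms",np.sqrt(np.mean(f(x)**2)),"tab",tm,"az",np.degrees(a), "rng",np.percentile(lim,[3,97],axis=0).ravel() if len(t) else None,"ztop",np.percentile(t[:,2],97) if len(t) else None)
    return x,a
E
python3 - <<'E'
from fit import *
np.set_printoptions(precision=4,suppress=True)
C=[]
for c in("scene","side"):
    s=dict(np.load(c+"0.npz")); P=cloud(s)[s["z_map"]>0]; C.append(P)
    print(c)
    for n,c0,rim,rad in(("L",(.452,-.318),.06,.078),("M",(.425,.298),.056,.064),("S",(.608,.13),.052,.05)):
        fit(P,c0,rim,rad,n)
    q=P[(abs(P[:,0]-.53)<.13)&(abs(P[:,1]+.112)<.13)]
    pl=q[abs(q[:,2]-.04)<.004]; 
    print("plate",cv2.minAreaRect((pl[:,:2]*1000).astype(np.float32)),len(pl),np.median(pl[:,2]))
    tp=q[(q[:,2]>.075)&(q[:,2]<.12)]
    k,l,ce=cv2.kmeans(tp[:,:2].astype(np.float32),2,None,(3,50,1e-6),5,0); print("posts",ce.ravel(),tp[:,2].max(),len(tp))
    b=q[(q[:,2]<.005)]; print("bench",np.median(b[:,2]))
E
```

```text
scene
L 334 102 c [ 0.4485 -0.3156] rms 0.0022912202412017297 tab [ 0.4065 -0.3728] az -126.30007879266263 rng [ 0.0675 -0.0153  0.0777  0.0106] ztop 0.10173129906256984
M 176 72 c [0.4271 0.3001] rms 0.00269242782044458 tab [0.3696 0.2947] az -174.62640681873324 rng [ 0.0539 -0.0147  0.0645  0.0103] ztop 0.09673942367017123
S 178 97 c [0.6101 0.1273] rms 0.002643922655068066 tab [0.5981 0.1687] az 106.0970832844551 rng [ 0.0398 -0.0115  0.0511  0.0139] ztop 0.09337845655365447
plate ((528.7626342773438, -117.495361328125), (166.77584838867188, 346.9737854003906), 32.85368728637695) 2593 0.041897989760959486
posts [ 0.5462 -0.0146  0.6233 -0.1306] 0.1196541760673564 119
bench 0.002039888426779324
side
L 260 95 c [ 0.445  -0.3141] rms 0.002380118047207126 tab [ 0.3994 -0.3686] az -129.92443365299508 rng [ 0.0678 -0.0116  0.0774  0.0146] ztop 0.10116168712236687
M 425 138 c [0.4237 0.3017] rms 0.0015503550428972541 tab [0.3641 0.3016] az -179.8511726876487 rng [ 0.0543 -0.0096  0.0637  0.0141] ztop 0.0977189236324629
S 234 138 c [0.6072 0.1296] rms 0.001478460248051958 tab [0.5913 0.1739] az 109.72289367486702 rng [ 0.0412 -0.0128  0.0501  0.0113] ztop 0.09286283613207474
plate ((547.9024658203125, -150.065185546875), (164.12713623046875, 266.33843994140625), 33.405677795410156) 2600 0.04021222509727934
posts [ 0.6164 -0.1268  0.5392 -0.0095] 0.11652763064033822 129
bench 0.00020676656715257202
```

```bash
cat > go.py <<'E'
from h import *
import sys
def wrap(a): return (a+180)%360-180
def plan(wps,st=None):
    """wps: (x,y,z,yaw deg of tool x, jaw pi-symmetric off)"""
    st=st or r.get_state(); p=np.array(st["tool_pos"]); M=R.from_quat(st["eef_rot"])
    print("now",p.round(4),"psi",round(float(np.degrees(np.arctan2(M.as_matrix()[1,0],M.as_matrix()[0,0]))),2),"q",np.round(st["q"],2),"t",st["clock"],"open",round(st["opening"],3))
    for x,y,z,psi in wps:
        t=np.array([x,y,z]); T=R.from_euler("z",psi,degrees=True)*R.from_euler("x",180,degrees=True)
        d=M.inv().apply(t-p)/.15; rv=(M.inv()*T).as_rotvec()/np.pi
        n=int(np.ceil(abs(d).max())); rows=max(np.linalg.norm(t-p)/.0625,np.linalg.norm(rv)*180/10.7)
        print("->",t.round(4),psi,"travel",d.round(4),"rot",rv.round(4),"SPLIT" if n>1 else "","rows",round(rows,1))
        p,M=t,T
E
python3 - <<'E'
from go import *
np.set_printoptions(precision=4,suppress=True)
for c in("scene","side"):
    s=dict(np.load(c+"0.npz")); P=cloud(s)[s["z_map"]>0]
    q=P[(np.hypot(P[:,0]-.527,P[:,1]+.112)<.125)]
    pl=q[(q[:,2]>.036)&(q[:,2]<.045)]
    print(c,"plate",cv2.minAreaRect((pl[:,:2]*1000).astype(np.float32)))
    R2=R.from_euler("z",-33.3,degrees=True).as_matrix()
    w=pl@R2.T; m=np.percentile(w,[1,99],axis=0); print(m.ravel(), R2.T@np.r_[m[:,:2].mean(0),0], m[1]-m[0])
plan([(.330,-.48,.22,-38),(.4019,-.3723,.2,-38),(.4019,-.3723,.067,-38)])
E
```

```text
scene plate ((523.646484375, -110.6934814453125), (166.48748779296875, 167.82186889648438), 33.513431549072266)
[ 0.297  -0.4609  0.0373  0.4586 -0.3001  0.0448] [ 0.5247 -0.1106  0.    ] [0.1616 0.1608 0.0076]
side plate ((521.0967407226562, -109.42086791992188), (164.12713623046875, 168.96270751953125), 33.405677795410156)
[ 0.2957 -0.4563  0.0367  0.4559 -0.2955  0.0435] [ 0.5205 -0.1078  0.    ] [0.1602 0.1608 0.0068]
now [ 0.2421 -0.5762  0.2387] psi 22.79 q [ 1.21  0.69 -0.19  1.57  0.16  0.9  -0.22] t 1.8 open 0.996
-> [ 0.33 -0.48  0.22] -38 travel [ 0.7885 -0.3644  0.1248] rot [ 0.     -0.      0.3377]  rows 5.7
-> [ 0.4019 -0.3723  0.2   ] -38 travel [-0.0643 -0.8609  0.1333] rot [0. 0. 0.]  rows 2.1
-> [ 0.4019 -0.3723  0.067 ] -38 travel [-0.     -0.      0.8867] rot [0. 0. 0.]  rows 2.1
```

Emit:
play_rows([
  {"delta_rot": [0, 0, 0.3377], "travel": [0.7885, -0.3644, 0.1248], "gripper": 0.3},
  {"delta_rot": [0, 0, 0.3377], "travel": [0.7885, -0.3644, 0.1248], "gripper": 0.3},
  {"delta_rot": [0, 0, 0.3377], "travel": [0.7885, -0.3644, 0.1248], "gripper": 0.3},
  {"delta_rot": [0, 0, 0.3377], "travel": [0.7885, -0.3644, 0.1248], "gripper": 0.3},
  {"delta_rot": [0, 0, 0.3377], "travel": [0.7885, -0.3644, 0.1248], "gripper": 0.3},
  {"delta_rot": [0, 0, 0.3377], "travel": [0.7885, -0.3644, 0.1248], "gripper": 0.3},
  {"delta_rot": [0, 0, 0.3377], "travel": [0.7885, -0.3644, 0.1248], "gripper": 0.3},
])

```text
clock: 2.68
tool_pos: [0.3302, -0.4799, 0.22]
eef_rot: [0.946, -0.325, -0.0, 0.0]
contact_force: [0.1, 0.3, 0.9]
opening: 0.653
```

Emit:
play_rows([
  {"delta_rot": [0, 0, 0], "travel": [-0.0643, -0.8609, 0.1333], "gripper": 0.3},
  {"delta_rot": [0, 0, 0], "travel": [-0.0643, -0.8609, 0.1333], "gripper": 0.3},
  {"delta_rot": [0, 0, 0], "travel": [-0.0643, -0.8609, 0.1333], "gripper": 0.3},
  {"delta_rot": [0, 0, 0], "travel": [-0.0643, -0.8609, 0.1333], "gripper": 0.3},
])

```text
clock: 3.18
tool_pos: [0.4021, -0.3724, 0.2001]
eef_rot: [0.946, -0.324, 0.0, 0.0]
contact_force: [-0.4, -1.2, 0.6]
opening: 0.653
```

```bash
cat > wr.py <<'E'
from h import *
def wdir(s,at):
    x,y=(at[0]-s["cx"]),(at[1]-s["cy"]); rr=np.hypot(x,y); th=rr/s["fx"]
    return att(s)@np.array([x/rr*np.sin(th),-y/rr*np.sin(th),-np.cos(th)])
def wworld(s,at,z):
    d=wdir(s,at); o=np.array(s["origin"]); return o+d*(z-o[2])/d[2]
def wcloud(s):
    z=s["z_map"]; v,u=np.mgrid[:z.shape[0],:z.shape[1]]
    x,y=u-s["cx"],v-s["cy"]; rr=np.hypot(x,y)+1e-9; th=rr/s["fx"]; k=np.tan(np.minimum(th,1.4))/rr
    p=np.stack([x*k*z,-y*k*z,-z],-1)
    ok=(z>0)&(th<1.2)
    return (p@att(s).T+np.array(s["origin"]))[ok]
E
python3 - <<'E'
from go import *; from wr import *; from fit import fit
np.set_printoptions(precision=4,suppress=True)
plan([(.4019,-.3723,.067,-38)])
s=viewer.snapshot("wrist"); save(s,"w1.png")
for n,z in(("large_tab",.08),("large_center",.03)):
    for d in viewer.pinpoint("wrist",n)[:2]: print(n,d["conf"],d["at"],wworld(s,d["at"],z))
fit(wcloud(s),(.4468,-.3148),.06,.078,"L")
E
```

```text
now [ 0.4021 -0.3724  0.2001] psi -37.85 q [ 0.58  0.64  0.14  1.85 -0.14  0.65 -1.43] t 3.175 open 0.653
-> [ 0.4019 -0.3723  0.067 ] -38 travel [-0.0013 -0.      0.8874] rot [ 0.0001 -0.0001  0.0009]  rows 2.1
large_tab 0.84 [252.8, 188.9] [ 0.4034 -0.3748  0.08  ]
L 1585 413 c [ 0.4471 -0.3174] rms 0.0017160980701799325 tab [ 0.405  -0.3757] az -125.82137748236518 rng [ 0.067  -0.0141  0.0767  0.0104] ztop 0.10073021420831015
```

View pics/w1.png

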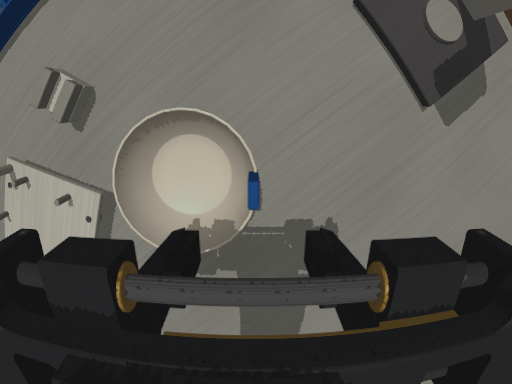

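```bash
python3 -c "
from go import *
plan([(.4031,-.3743,.067,-37)])"
```

```text
now [ 0.4007 -0.3743  0.2003] psi -38.14 q [ 0.58  0.64  0.14  1.85 -0.14  0.65 -1.43] t 3.325 open 0.648
-> [ 0.4031 -0.3743  0.067 ] -37 travel [ 0.0118 -0.0111  0.8888] rot [ 0.0004 -0.0003 -0.0063]  rows 2.1
```

Emit:
play_rows([
  {"delta_rot": [0, 0, -0.006], "travel": [0.012, -0.005, 0.3], "gripper": 0.2},
  {"delta_rot": [0, 0, -0.006], "travel": [0.012, -0.005, 0.6], "gripper": 0.2},
  {"delta_rot": [0, 0, -0.006], "travel": [0.012, -0.005, 0.8], "gripper": 0.2},
  {"delta_rot": [0, 0, -0.006], "travel": [0.012, -0.005, 0.888], "gripper": 0.2},
  {"delta_rot": [0, 0, -0.006], "travel": [0.012, -0.005, 0.888], "gripper": -0.3},
  {"delta_rot": [0, 0, -0.006], "travel": [0.012, -0.005, 0.888], "gripper": -1},
  {"delta_rot": [0, 0, -0.006], "travel": [0.012, -0.005, 0.888], "gripper": -1},
  {"delta_rot": [0, 0, -0.006], "travel": [0.012, -0.005, 0.888], "gripper": -1},
  {"delta_rot": [0, 0, -0.006], "travel": [0.012, -0.005, 0.888], "gripper": -1},
  {"delta_rot": [0, 0, -0.006], "travel": [0.012, -0.005, 0.888], "gripper": -1},
  {"delta_rot": [0, 0, -0.006], "travel": [0.012, -0.005, 0.888], "gripper": -1},
], force=40)

```text
clock: 4.7
tool_pos: [0.4039, -0.3737, 0.0673]
eef_rot: [0.948, -0.317, 0.001, 0.001]
contact_force: [-1.3, -2.2, 5.2]
opening: 0.111
```

Emit:
play_rows([
  {"delta_rot": [0, 0, 0], "travel": [0, 0, -0.1], "gripper": -1},
  {"delta_rot": [0, 0, 0], "travel": [0, 0, -0.3], "gripper": -1},
  {"delta_rot": [0, 0, 0], "travel": [0, 0, -0.6], "gripper": -1},
  {"delta_rot": [0, 0, 0], "travel": [0, 0, -0.85], "gripper": -1},
  {"delta_rot": [0, 0, 0], "travel": [0, 0, -0.93], "gripper": -1},
  {"delta_rot": [0, 0, 0], "travel": [0, 0, -0.93], "gripper": -1},
  {"delta_rot": [0, 0, 0], "travel": [0, 0, -0.93], "gripper": -1},
])

```text
clock: 5.58
tool_pos: [0.403, -0.3718, 0.2048]
eef_rot: [0.949, -0.316, -0.002, -0.001]
contact_force: [-0.1, -0.1, -2.5]
opening: 0.112
```

```bash
cat >> fit.py <<'E'
def held(cam,c,rad,rimz,tabdir,name):
    """fit 3D rim plane+circle from the held cover in a fixed camera"""
    s=viewer.snapshot(cam); P=cloud(s) if cam!="wrist" else None
    return s,P
E
python3 - <<'E'
from go import *; from wr import *; from fit import fit
np.set_printoptions(precision=4,suppress=True)
plan([])
for c in("scene","side"):
    s=viewer.snapshot(c); save(s,c+"1.png"); np.savez(c+"1.npz",**s); P=cloud(s)[s["z_map"]>0]
    q=P[(np.hypot(P[:,0]-.447,P[:,1]+.316)<.09)&(P[:,2]>.13)&(P[:,2]<.215)]
    # rim band candidates: outermost points
    d=np.hypot(q[:,0]-.447,q[:,1]+.316); e=q[(d>.071)&(d<.084)&(q[:,2]>.18)&(q[:,2]<.21)]
    A=np.c_[e[:,:2]-[.447,-.316],np.ones(len(e))]; k=np.linalg.lstsq(A,e[:,2],rcond=None)[0]; print(c,len(e),"plane",k,"tilt",np.degrees(np.hypot(*k[:2])),np.std(A@k-e[:,2]))
s=viewer.snapshot("wrist"); save(s,"w2.png"); P=wcloud(s)
fit(P,(.4468,-.3148),.2,.078,"L")
E
```

```text
now [ 0.403  -0.3718  0.2048] psi -36.9 q [ 0.58  0.64  0.14  1.84 -0.14  0.67 -1.42] t 5.575 open 0.112
scene 706 plane [ 0.0103 -0.0263  0.1926] tilt 1.6152286168501724 0.006060553332666655
side 464 plane [ 0.0096 -0.0163  0.1919] tilt 1.0818164973492863 0.005685166728038808
L 2273 2934 c [ 0.4458 -0.3138] rms 0.0014202740051796146 tab [ 0.4112 -0.3785] az -118.18960276739777 rng [ 0.0566 -0.0076  0.0906  0.0042] ztop 0.2406989099967447
```

View pics/side1.png

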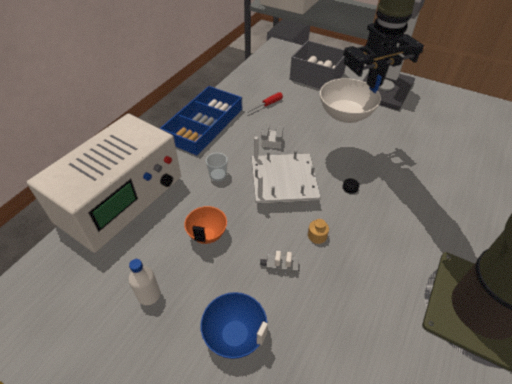

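Emit:
play_rows([
  {"delta_rot": [0, 0, 0], "travel": [-0.04, -0.12, 0], "gripper": -1},
  {"delta_rot": [0, 0, 0], "travel": [-0.12, -0.4, 0], "gripper": -1},
  {"delta_rot": [0, 0, 0], "travel": [-0.208, -0.699, 0], "gripper": -1},
])

```text
clock: 6.1
tool_pos: [0.4423, -0.2679, 0.206]
eef_rot: [0.949, -0.317, -0.0, -0.0]
contact_force: [0.5, 0.7, -2.6]
opening: 0.112
```

Emit:
play_rows([
  {"delta_rot": [0, 0, 0], "travel": [-0.08, -0.28, 0], "gripper": -1},
  {"delta_rot": [0, 0, 0], "travel": [-0.155, -0.52, 0], "gripper": -1},
  {"delta_rot": [0, 0, 0], "travel": [-0.2, -0.66, 0], "gripper": -1},
  {"delta_rot": [0, 0, 0], "travel": [-0.208, -0.699, 0], "gripper": -1},
  {"delta_rot": [0, 0, 0], "travel": [-0.208, -0.699, 0], "gripper": -1},
  {"delta_rot": [0, 0, 0], "travel": [-0.208, -0.699, 0], "gripper": -1},
])

```text
clock: 6.85
tool_pos: [0.4793, -0.1689, 0.2063]
eef_rot: [0.948, -0.318, -0.0, 0.0]
contact_force: [-0.1, 0.1, -2.7]
opening: 0.11
```

```bash
python3 - <<'E'
from go import *; from wr import *; from fit import fit
np.set_printoptions(precision=4,suppress=True)
p=np.mean([(viewer.snapshot("wrist"),r.get_state()["tool_pos"])[1] for _ in range(3)],0); print("mean tcp",p)
plan([(.4798,-.1681,.13,-37)])
for c in("scene","side","wrist"):
    s=viewer.snapshot(c); save(s,c+"2.png"); P=cloud(s)[s["z_map"]>0] if c!="wrist" else wcloud(s)
    fit(P,(.5226,-.1093),.199,.078,c)
E
```

```text
mean tcp [ 0.4794 -0.1688  0.2063]
now [ 0.4795 -0.1686  0.2063] psi -37.02 q [ 0.13  0.59  0.19  1.96 -0.18  0.6  -1.78] t 7.0 open 0.109
-> [ 0.4798 -0.1681  0.13  ] -37 travel [-0.0005 -0.0045  0.5089] rot [ 0.0001 -0.0001 -0.0001]  rows 1.2
scene 321 195 c [ 0.5234 -0.1099] rms 0.001852544048228813 tab [ 0.4877 -0.1718] az -119.9786485450135 rng [ 0.0523 -0.0119  0.0915  0.0049] ztop 0.2401934860492665
side 315 229 c [ 0.5207 -0.108 ] rms 0.0020895682845868476 tab [ 0.4739 -0.1601] az -131.9019607993266 rng [ 0.0523 -0.0067  0.0918  0.013 ] ztop 0.24044250985393256
wrist 2970 2874 c [ 0.5219 -0.1105] rms 0.0015950048072025035 tab [ 0.4876 -0.1747] az -118.07837763853594 rng [ 0.056  -0.0077  0.0901  0.0042] ztop 0.23973532403059836
```

Emit:
play_rows([
  {"delta_rot": [0, 0, 0], "travel": [0, -0.004, 0.2], "gripper": -1},
  {"delta_rot": [0, 0, 0], "travel": [0, -0.004, 0.4], "gripper": -1},
  {"delta_rot": [0, 0, 0], "travel": [0, -0.004, 0.52], "gripper": -1},
  {"delta_rot": [0, 0, 0], "travel": [0, -0.004, 0.58], "gripper": -1},
  {"delta_rot": [0, 0, 0], "travel": [0, -0.004, 0.6], "gripper": -1},
  {"delta_rot": [0, 0, 0], "travel": [0, -0.004, 0.613], "gripper": -1},
  {"delta_rot": [0, 0, 0], "travel": [0, -0.004, 0.626], "gripper": -1},
  {"delta_rot": [0, 0, 0], "travel": [0, -0.004, 0.636], "gripper": -1},
  {"delta_rot": [0, 0, 0], "travel": [0, -0.004, 0.636], "gripper": -1},
])

```text
clock: 8.28
tool_pos: [0.4803, -0.1672, 0.111]
eef_rot: [0.949, -0.317, 0.0, 0.0]
contact_force: [0.0, 0.1, -2.3]
opening: 0.111
```

Emit:
play_rows([
  {"delta_rot": [0, 0, 0], "travel": [0, 0, 0.007], "gripper": -1},
  {"delta_rot": [0, 0, 0], "travel": [0, 0, 0.014], "gripper": -1},
  {"delta_rot": [0, 0, 0], "travel": [0, 0, 0.018], "gripper": -1},
  {"delta_rot": [0, 0, 0], "travel": [0, 0, 0.018], "gripper": -1},
])

```text
clock: 8.78
tool_pos: [0.4802, -0.1672, 0.1082]
eef_rot: [0.949, -0.317, -0.0, 0.0]
contact_force: [0.3, 0.1, -2.5]
opening: 0.107
```

Still hanging (−2.5 N); step down until the load goes.

Emit:
play_rows([
  {"delta_rot": [0, 0, 0], "travel": [0, 0, 0.004], "gripper": -1},
  {"delta_rot": [0, 0, 0], "travel": [0, 0, 0.008], "gripper": -1},
  {"delta_rot": [0, 0, 0], "travel": [0, 0, 0.008], "gripper": -1},
])

```text
clock: 9.15
tool_pos: [0.4801, -0.1675, 0.1074]
eef_rot: [0.948, -0.317, 0.0, 0.0]
contact_force: [-2.0, -1.3, 4.3]
opening: 0.107
```

Emit:
play_rows([
  {"delta_rot": [0, 0, 0], "travel": [0, 0, 0], "gripper": -0.75},
  {"delta_rot": [0, 0, 0], "travel": [0, 0, 0], "gripper": -0.5},
  {"delta_rot": [0, 0, 0], "travel": [0, 0, 0], "gripper": -0.4},
  {"delta_rot": [0, 0, 0], "travel": [0, 0, 0], "gripper": -0.4},
  {"delta_rot": [0, 0, 0], "travel": [0, 0, -0.15], "gripper": -0.4},
  {"delta_rot": [0, 0, 0], "travel": [0, 0, -0.45], "gripper": -0.3},
  {"delta_rot": [0, 0, 0], "travel": [0, 0, -0.8], "gripper": 0.2},
  {"delta_rot": [0, 0, 0], "travel": [0, 0, -0.8], "gripper": 0.2},
])

```text
clock: 10.15
tool_pos: [0.4825, -0.1681, 0.2304]
eef_rot: [0.949, -0.317, 0.004, -0.0]
contact_force: [-0.4, -0.5, 0.6]
opening: 0.552
```

```bash
python3 - <<'E'
from go import *; from wr import *; from fit import fit
np.set_printoptions(precision=4,suppress=True)
for c in("scene","side","wrist"):
    s=viewer.snapshot(c); save(s,c+"3.png"); P=cloud(s)[s["z_map"]>0] if c!="wrist" else wcloud(s)
    fit(P,(.5226,-.1093),.1,.078,c)
plan([(.43,-.05,.22,30),(.39,.13,.21,93),(.3665,.2600,.2,93)])
E
```

```text
scene 335 132 c [ 0.5246 -0.1081] rms 0.0058001584869066215 tab [ 0.5184 -0.1372] az -102.16787134425266 rng [-0.099  -0.0407  0.0744  0.1032] ztop 0.1417386097276106
side 325 147 c [ 0.5216 -0.1063] rms 0.006244924780760131 tab [ 0.505  -0.1331] az -121.80723616767087 rng [-0.094  -0.0379  0.0767  0.0942] ztop 0.1404400169589025
wrist 1689 697 c [ 0.5232 -0.1094] rms 0.0044138068782931215 tab [ 0.5182 -0.1367] az -100.5235779558231 rng [-0.0991 -0.0419  0.0731  0.1019] ztop 0.14067358276466663
now [ 0.4796 -0.1668  0.2263] psi -36.9 q [ 0.11  0.56  0.2   1.94 -0.18  0.66 -1.78] t 10.3 open 0.598
-> [ 0.43 -0.05  0.22] 30 travel [-0.7316 -0.4241  0.0427] rot [-0.0002  0.0005 -0.3717]  rows 6.3
-> [0.39 0.13 0.21] 93 travel [ 0.3691 -1.1726  0.0667] rot [ 0.    0.   -0.35] SPLIT rows 5.9
-> [0.3665 0.26   0.2   ] 93 travel [ 0.8737 -0.1111  0.0667] rot [0. 0. 0.]  rows 2.1
```

View pics/scene3.png

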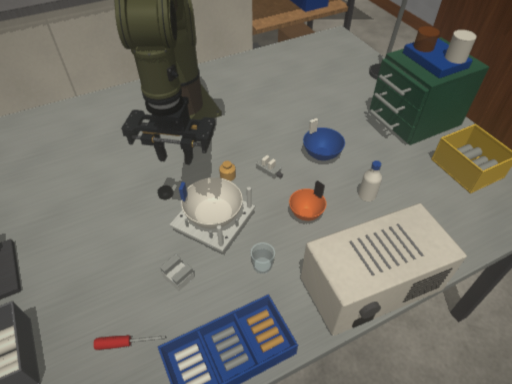

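Emit:
play_rows([
  {"delta_rot": [0, 0, -0.3717], "travel": [-0.7316, -0.4241, 0.04], "gripper": 0.2},
  {"delta_rot": [0, 0, -0.3717], "travel": [-0.7316, -0.4241, 0.04], "gripper": 0.2},
  {"delta_rot": [0, 0, -0.3717], "travel": [-0.7316, -0.4241, 0.04], "gripper": 0.2},
  {"delta_rot": [0, 0, -0.3717], "travel": [-0.7316, -0.4241, 0.04], "gripper": 0.2},
  {"delta_rot": [0, 0, -0.3717], "travel": [-0.7316, -0.4241, 0.04], "gripper": 0.2},
  {"delta_rot": [0, 0, -0.3717], "travel": [-0.7316, -0.4241, 0.04], "gripper": 0.2},
  {"delta_rot": [0, 0, -0.3717], "travel": [-0.7316, -0.4241, 0.04], "gripper": 0.2},
])

```text
clock: 11.18
tool_pos: [0.4297, -0.0503, 0.2198]
eef_rot: [0.966, 0.259, -0.001, -0.001]
contact_force: [0.6, 0.0, 0.8]
opening: 0.595
```

Emit:
play_rows([
  {"delta_rot": [0, 0, -0.35], "travel": [0.227, -0.793, 0.067], "gripper": 0.2},
  {"delta_rot": [0, 0, -0.35], "travel": [0.227, -0.793, 0.067], "gripper": 0.2},
  {"delta_rot": [0, 0, -0.35], "travel": [0.227, -0.793, 0.067], "gripper": 0.2},
  {"delta_rot": [0, 0, -0.35], "travel": [0.227, -0.793, 0.067], "gripper": 0.2},
  {"delta_rot": [0, 0, -0.35], "travel": [0.227, -0.793, 0.067], "gripper": 0.2},
  {"delta_rot": [0, 0, -0.35], "travel": [0.227, -0.793, 0.067], "gripper": 0.2},
  {"delta_rot": [0, 0, -0.35], "travel": [0.227, -0.793, 0.067], "gripper": 0.2},
])

```text
clock: 12.05
tool_pos: [0.4001, 0.0695, 0.2103]
eef_rot: [0.69, 0.724, -0.001, -0.001]
contact_force: [-0.1, -0.4, -0.2]
opening: 0.604
```

Emit:
play_rows([
  {"delta_rot": [0, 0, 0], "travel": [0.804, -0.058, 0], "gripper": 0.2},
  {"delta_rot": [0, 0, 0], "travel": [0.804, -0.058, 0], "gripper": 0.2},
  {"delta_rot": [0, 0, 0], "travel": [0.804, -0.058, 0], "gripper": 0.2},
])

```text
clock: 12.42
tool_pos: [0.3849, 0.1954, 0.211]
eef_rot: [0.687, 0.727, 0.002, -0.001]
contact_force: [0.3, -1.1, -0.1]
opening: 0.598
```

Emit:
play_rows([
  {"delta_rot": [0, 0, 0], "travel": [0.725, -0.086, 0.067], "gripper": 0.2},
  {"delta_rot": [0, 0, 0], "travel": [0.725, -0.086, 0.067], "gripper": 0.2},
  {"delta_rot": [0, 0, 0], "travel": [0.725, -0.086, 0.067], "gripper": 0.2},
  {"delta_rot": [0, 0, 0], "travel": [0.725, -0.086, 0.067], "gripper": 0.2},
])

```text
clock: 12.92
tool_pos: [0.3672, 0.2956, 0.2004]
eef_rot: [0.69, 0.724, -0.001, 0.001]
contact_force: [-0.1, -0.7, 0.9]
opening: 0.601
```

```bash
python3 - <<'E'
from go import *; from wr import *; from fit import fit
np.set_printoptions(precision=4,suppress=True)
s=viewer.snapshot("wrist"); save(s,"w4.png")
for n,z in(("medium_tab",.076),("medium_center",.028)):
    for d in viewer.pinpoint("wrist",n)[:2]: print(n,d["conf"],d["at"],wworld(s,d["at"],z))
x,a=fit(wcloud(s),(.4254,.301),.056,.064,"M")
s=viewer.snapshot("scene");fit(cloud(s)[s["z_map"]>0],(.5226,-.1093),.1,.078,"L scene")
q=cloud(s)[s["z_map"]>0]; q=q[(np.hypot(q[:,0]-.5236,q[:,1]+.11)<.02)]; print("L floor z",np.median(q[:,2]))
st=r.get_state(); st["tool_pos"]=np.mean([(viewer.snapshot("side"),r.get_state()["tool_pos"])[1] for _ in range(2)],0)
plan([(.3665,.2979,.065,93)],st)
E
```

```text
medium_tab 0.77 [251.4, 188.0] [0.3674 0.2952 0.076 ]
medium_center 0.57 [306.5, 174.3] [0.4278 0.3017 0.028 ]
M 1317 403 c [0.4251 0.3001] rms 0.0015624019811230374 tab [0.3664 0.2993] az -179.19366105519947 rng [ 0.0538 -0.0105  0.0635  0.0137] ztop 0.0968587246285673
L scene 335 122 c [ 0.5246 -0.1082] rms 0.005792120682731703 tab [ 0.5238 -0.1342] az -91.76375406886 rng [-0.0979 -0.05    0.0692  0.1018] ztop 0.14157162173096127
L floor z 0.04708595409089
now [0.3676 0.2963 0.2009] psi 92.8 q [-0.53  0.57 -0.38  2.05  0.37  0.58 -1.12] t 13.125 open 0.599
-> [0.3665 0.2979 0.065 ] 93 travel [ 0.0123 -0.0068  0.9063] rot [-0.      0.0004 -0.0011]  rows 2.2
```

View pics/w4.png

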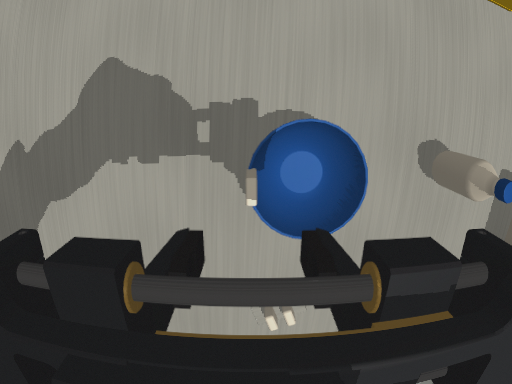

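Emit:
play_rows([
  {"delta_rot": [0, 0, 0.004], "travel": [0.014, -0.005, 0.3], "gripper": 0.1},
  {"delta_rot": [0, 0, 0.004], "travel": [0.014, -0.005, 0.6], "gripper": 0.1},
  {"delta_rot": [0, 0, 0.004], "travel": [0.014, -0.005, 0.82], "gripper": 0.1},
  {"delta_rot": [0, 0, 0.004], "travel": [0.014, -0.005, 0.906], "gripper": 0.1},
  {"delta_rot": [0, 0, 0.004], "travel": [0.014, -0.005, 0.906], "gripper": -0.3},
  {"delta_rot": [0, 0, 0.004], "travel": [0.014, -0.005, 0.906], "gripper": -1},
  {"delta_rot": [0, 0, 0.004], "travel": [0.014, -0.005, 0.906], "gripper": -1},
  {"delta_rot": [0, 0, 0.004], "travel": [0.014, -0.005, 0.906], "gripper": -1},
  {"delta_rot": [0, 0, 0.004], "travel": [0.014, -0.005, 0.906], "gripper": -1},
  {"delta_rot": [0, 0, 0.004], "travel": [0.014, -0.005, 0.906], "gripper": -1},
], force=40)

```text
clock: 14.48
tool_pos: [0.3662, 0.2997, 0.0654]
eef_rot: [0.693, 0.721, 0.0, 0.0]
contact_force: [-0.9, -0.4, 5.4]
opening: 0.113
```

Emit:
play_rows([
  {"delta_rot": [0, 0, 0], "travel": [0, 0, -0.1], "gripper": -1},
  {"delta_rot": [0, 0, 0], "travel": [0, 0, -0.3], "gripper": -1},
  {"delta_rot": [0, 0, 0], "travel": [0, 0, -0.6], "gripper": -1},
  {"delta_rot": [0, 0, 0], "travel": [0, 0, -0.9], "gripper": -1},
  {"delta_rot": [0, 0, 0], "travel": [0, 0, -1], "gripper": -1},
  {"delta_rot": [0, 0, 0], "travel": [0, 0, -1], "gripper": -1},
])

```text
clock: 15.22
tool_pos: [0.3668, 0.2997, 0.2157]
eef_rot: [0.693, 0.721, 0.001, 0.0]
contact_force: [-0.3, -0.7, -0.3]
opening: 0.111
```

Emit:
play_rows([
  {"delta_rot": [0, 0, 0], "travel": [-0.1, 0.02, -0.1], "gripper": -1},
  {"delta_rot": [0, 0, 0], "travel": [-0.4, 0.08, -0.2], "gripper": -1},
  {"delta_rot": [0, 0, 0], "travel": [-0.75, 0.15, -0.2], "gripper": -1},
  {"delta_rot": [0, 0, 0], "travel": [-0.919, 0.183, -0.2], "gripper": -1},
])

```text
clock: 15.72
tool_pos: [0.3987, 0.1592, 0.2436]
eef_rot: [0.694, 0.72, -0.002, 0.0]
contact_force: [1.0, 0.6, -1.3]
opening: 0.108
```

Emit:
play_rows([
  {"delta_rot": [0, 0, 0], "travel": [-0.3, 0.06, 0], "gripper": -1},
  {"delta_rot": [0, 0, 0], "travel": [-0.6, 0.12, 0], "gripper": -1},
  {"delta_rot": [0, 0, 0], "travel": [-0.919, 0.183, 0], "gripper": -1},
])

```text
clock: 16.1
tool_pos: [0.4316, 0.0248, 0.2437]
eef_rot: [0.693, 0.721, -0.001, -0.001]
contact_force: [1.9, 0.1, -0.8]
opening: 0.11
```

Emit:
play_rows([
  {"delta_rot": [0, 0, 0], "travel": [-0.3, 0.06, 0], "gripper": -1},
  {"delta_rot": [0, 0, 0], "travel": [-0.6, 0.12, 0], "gripper": -1},
  {"delta_rot": [0, 0, 0], "travel": [-0.8, 0.16, 0], "gripper": -1},
  {"delta_rot": [0, 0, 0], "travel": [-0.9, 0.18, 0], "gripper": -1},
  {"delta_rot": [0, 0, 0], "travel": [-0.919, 0.183, 0], "gripper": -1},
  {"delta_rot": [0, 0, 0], "travel": [-0.919, 0.183, 0], "gripper": -1},
  {"delta_rot": [0, 0, 0], "travel": [-0.919, 0.183, 0], "gripper": -1},
])

```text
clock: 16.98
tool_pos: [0.4649, -0.1089, 0.2451]
eef_rot: [0.692, 0.722, 0.0, -0.0]
contact_force: [0.1, -0.5, -0.5]
opening: 0.104
```

```bash
python3 - <<'E'
from go import *; from wr import *; from fit import fit
np.set_printoptions(precision=4,suppress=True)
p=[]
for c in("scene","side","wrist"):
    s=viewer.snapshot(c); save(s,c+"5.png"); np.savez(c+"5.npz",**s); P=cloud(s)[s["z_map"]>0] if c!="wrist" else wcloud(s)
    p.append(r.get_state()["tool_pos"])
    z=np.mean(p,0)[2]; fit(P,(.5226,-.1093),z-.009,.064,c+" M"); fit(P,(.5226,-.1093),.1,.078,c+" L")
print(np.mean(p,0),r.get_state()["contact_force"]); plan([])
E
```

```text
scene M 316 37 c [ 0.5257 -0.1087] rms 0.0022565704445349738 tab [ 0.4678 -0.1221] az -166.93767560618937 rng [ 0.0547 -0.0055  0.0725  0.0019] ztop 0.27757474528614046
scene L 238 128 c [ 0.5242 -0.1081] rms 0.006490224186480152 tab [ 0.5215 -0.1351] az -95.83973968206107 rng [-0.098  -0.0451  0.0714  0.1028] ztop 0.1415512606342029
side M 258 256 c [ 0.5219 -0.1076] rms 0.0016361148096668294 tab [ 0.462  -0.1007] az 173.4035097449877 rng [ 0.0419 -0.0053  0.0784  0.0143] ztop 0.27723755166488434
side L 290 144 c [ 0.5217 -0.1063] rms 0.006705104328081501 tab [ 0.5027 -0.1351] az -123.45515205754555 rng [-0.0919 -0.0403  0.0768  0.0934] ztop 0.14072659589150294
wrist M 2257 2782 c [ 0.5239 -0.1107] rms 0.001380906766537429 tab [ 0.4655 -0.1017] az 171.2736173859018 rng [ 0.0426 -0.0052  0.0763  0.0087] ztop 0.2766785606432767
wrist L 806 124 c [ 0.5244 -0.1098] rms 0.0032448884047104856 tab [ 0.5419 -0.0145] az 79.57871849639969 rng [ 0.0919 -0.0053  0.102   0.0044] ztop 0.11579515459960076
[ 0.4649 -0.1093  0.2451] [-0.0005 -0.3136 -3.0185]
now [ 0.465  -0.1096  0.2451] psi 92.36 q [ 0.45  0.52 -0.49  1.98  0.36  0.73 -0.21] t 17.125 open 0.11
```

View pics/side5.png

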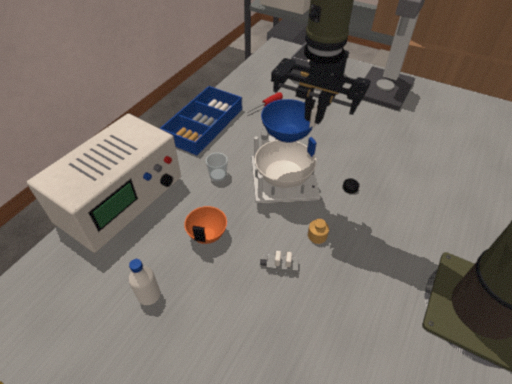

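Emit:
play_rows([
  {"delta_rot": [0, 0, 0], "travel": [0, 0, 0.25], "gripper": -1},
  {"delta_rot": [0, 0, 0], "travel": [0, 0, 0.5], "gripper": -1},
  {"delta_rot": [0, 0, 0], "travel": [0, 0, 0.65], "gripper": -1},
  {"delta_rot": [0, 0, 0], "travel": [0, 0, 0.74], "gripper": -1},
  {"delta_rot": [0, 0, 0], "travel": [0, 0, 0.79], "gripper": -1},
  {"delta_rot": [0, 0, 0], "travel": [0, 0, 0.82], "gripper": -1},
  {"delta_rot": [0, 0, 0], "travel": [0, 0, 0.84], "gripper": -1},
  {"delta_rot": [0, 0, 0], "travel": [0, 0, 0.855], "gripper": -1},
  {"delta_rot": [0, 0, 0], "travel": [0, 0, 0.867], "gripper": -1},
  {"delta_rot": [0, 0, 0], "travel": [0, 0, 0.875], "gripper": -1},
  {"delta_rot": [0, 0, 0], "travel": [0, 0, 0.875], "gripper": -1},
])

```text
clock: 18.5
tool_pos: [0.465, -0.1104, 0.1138]
eef_rot: [0.693, 0.721, -0.0, 0.0]
contact_force: [0.8, 0.8, -0.6]
opening: 0.107
```

Emit:
play_rows([
  {"delta_rot": [0, 0, 0], "travel": [0, 0, 0.006], "gripper": -1},
  {"delta_rot": [0, 0, 0], "travel": [0, 0, 0.012], "gripper": -1},
  {"delta_rot": [0, 0, 0], "travel": [0, 0, 0.016], "gripper": -1},
  {"delta_rot": [0, 0, 0], "travel": [0, 0, 0.016], "gripper": -1},
])

```text
clock: 19.0
tool_pos: [0.4649, -0.1104, 0.1113]
eef_rot: [0.693, 0.721, -0.0, -0.0]
contact_force: [-0.1, -0.5, -0.8]
opening: 0.108
```

Emit:
play_rows([
  {"delta_rot": [0, 0, 0], "travel": [0, 0, 0.004], "gripper": -1},
  {"delta_rot": [0, 0, 0], "travel": [0, 0, 0.008], "gripper": -1},
  {"delta_rot": [0, 0, 0], "travel": [0, 0, 0.008], "gripper": -1},
])

```text
clock: 19.38
tool_pos: [0.4648, -0.1104, 0.1105]
eef_rot: [0.693, 0.721, -0.0, 0.0]
contact_force: [-2.8, 0.6, 4.7]
opening: 0.11
```

Emit:
play_rows([
  {"delta_rot": [0, 0, 0], "travel": [0, 0, 0], "gripper": -0.75},
  {"delta_rot": [0, 0, 0], "travel": [0, 0, 0], "gripper": -0.5},
  {"delta_rot": [0, 0, 0], "travel": [0, 0, 0], "gripper": -0.5},
  {"delta_rot": [0, 0, 0], "travel": [0, 0, 0], "gripper": -0.5},
  {"delta_rot": [0, 0, 0], "travel": [0, 0, -0.15], "gripper": -0.5},
  {"delta_rot": [0, 0, 0], "travel": [0, 0, -0.45], "gripper": -0.3},
  {"delta_rot": [0, 0, 0], "travel": [0, 0, -0.8], "gripper": 0.1},
  {"delta_rot": [0, 0, 0], "travel": [0, 0, -0.8], "gripper": 0.1},
])

```text
clock: 20.38
tool_pos: [0.4673, -0.1105, 0.2333]
eef_rot: [0.693, 0.721, 0.002, 0.003]
contact_force: [-0.1, 0.2, -0.0]
opening: 0.544
```

Emit:
play_rows([
  {"delta_rot": [0, 0, 0.411], "travel": [0.851, 0.463, 0], "gripper": 0.1},
  {"delta_rot": [0, 0, 0.411], "travel": [0.851, 0.463, 0], "gripper": 0.1},
  {"delta_rot": [0, 0, 0.411], "travel": [0.851, 0.463, 0], "gripper": 0.1},
  {"delta_rot": [0, 0, 0.411], "travel": [0.851, 0.463, 0], "gripper": 0.1},
  {"delta_rot": [0, 0, 0.411], "travel": [0.851, 0.463, 0], "gripper": 0.1},
  {"delta_rot": [0, 0, 0.411], "travel": [0.851, 0.463, 0], "gripper": 0.1},
  {"delta_rot": [0, 0, 0.411], "travel": [0.851, 0.463, 0], "gripper": 0.1},
  {"delta_rot": [0, 0, 0.411], "travel": [0.851, 0.463, 0], "gripper": 0.1},
])

```text
clock: 21.38
tool_pos: [0.5286, 0.0199, 0.2291]
eef_rot: [0.987, 0.16, -0.001, 0.001]
contact_force: [-0.8, 0.1, 0.2]
opening: 0.551
```

Emit:
play_rows([
  {"delta_rot": [0, 0, 0], "travel": [0.723, -0.826, 0.2], "gripper": 0.1},
  {"delta_rot": [0, 0, 0], "travel": [0.723, -0.826, 0.2], "gripper": 0.1},
  {"delta_rot": [0, 0, 0], "travel": [0.723, -0.826, 0.2], "gripper": 0.1},
  {"delta_rot": [0, 0, 0], "travel": [0.723, -0.826, 0.2], "gripper": 0.1},
  {"delta_rot": [0, 0, 0], "travel": [0.723, -0.826, 0.2], "gripper": 0.1},
])

```text
clock: 22.0
tool_pos: [0.5929, 0.1703, 0.1994]
eef_rot: [0.987, 0.159, -0.001, 0.001]
contact_force: [-0.2, -0.7, 0.4]
opening: 0.552
```

```bash
python3 - <<'E'
from go import *; from wr import *; from fit import fit
np.set_printoptions(precision=4,suppress=True)
st=r.get_state();p=[]
s=viewer.snapshot("wrist"); save(s,"w6.png");p.append(r.get_state()["tool_pos"])
for n,z in(("small_tab",.072),("small_center",.026)):
    for d in viewer.pinpoint("wrist",n)[:2]: print(n,d["conf"],d["at"],wworld(s,d["at"],z))
fit(wcloud(s),(.6087,.1285),.052,.05,"S")
ims=[]
for c in("scene","side"):
    s=viewer.snapshot(c);ims.append(s["color"]);P=cloud(s)[s["z_map"]>0]; p.append(r.get_state()["tool_pos"])
    fit(P,(.523,-.1087),.101,.064,c+" M"); q=P[np.hypot(P[:,0]-.523,P[:,1]+.1087)<.018]; print("floor",np.median(q[:,2]))
    u,v=map(int,px(s,(.53,-.05,.05))); ims[-1]=cv2.resize(s["color"][max(v-100,0):v+100,u-130:u+130],(520,400))
cv2.imwrite("pics/c6.png",cv2.resize(np.hstack(ims),(800,308))[...,::-1])
st["tool_pos"]=np.mean(p,0)
plan([(.5948,.1713,.062,18)],st)
E
```

```text
small_tab 0.62 [248.0, 187.4] [0.5931 0.1728 0.072 ]
small_tab 0.51 [243.9, 304.2] [0.464  0.1354 0.072 ]
small_center 0.61 [293.1, 174.7] [0.6114 0.127  0.026 ]
small_center 0.5 [437.4, 154.1] [ 0.6977 -0.0391  0.026 ]
S 1082 374 c [0.6096 0.1284] rms 0.001515965253959826 tab [0.5983 0.1715] az 104.6801247161064 rng [ 0.0399 -0.0103  0.0491  0.014 ] ztop 0.09278661694754953
scene M 540 204 c [ 0.5258 -0.1095] rms 0.009949081680030098 tab [ 0.4772 -0.1369] az -150.57997820778144 rng [ 0.0447 -0.0373  0.0705  0.0392] ztop 0.1426046682089157
floor 0.05190837535132009
side M 498 199 c [ 0.5223 -0.1088] rms 0.010190035578113592 tab [ 0.475  -0.1341] az -151.75077363172943 rng [-0.069  -0.0381  0.0738  0.0549] ztop 0.14188321245115804
floor 0.050315019729602506
now [0.5933 0.1698 0.2002] psi 18.35 q [-0.32  0.72 -0.06  1.63  0.05  0.79 -1.65] t 22.0 open 0.552
-> [0.5948 0.1713 0.062 ] 18 travel [ 0.0145 -0.0073  0.9213] rot [0.0004 0.0006 0.002 ]  rows 2.2
```

View pics/c6.png

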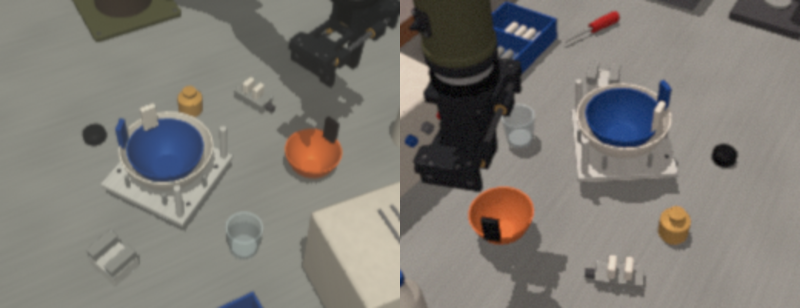

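View pics/w6.png

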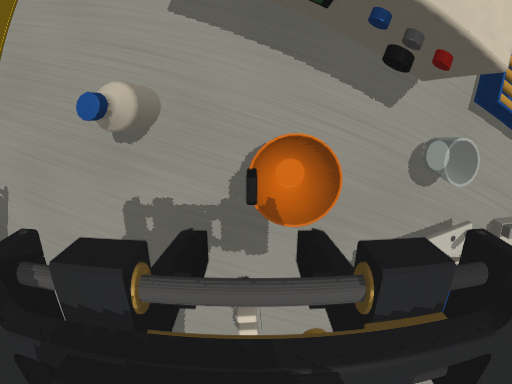

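Emit:
play_rows([
  {"delta_rot": [0, 0, 0.006], "travel": [0.018, -0.007, 0.3], "gripper": 0.1},
  {"delta_rot": [0, 0, 0.006], "travel": [0.018, -0.007, 0.6], "gripper": 0.1},
  {"delta_rot": [0, 0, 0.006], "travel": [0.018, -0.007, 0.82], "gripper": 0.1},
  {"delta_rot": [0, 0, 0.006], "travel": [0.018, -0.007, 0.921], "gripper": 0.1},
  {"delta_rot": [0, 0, 0.006], "travel": [0.018, -0.007, 0.921], "gripper": -0.3},
  {"delta_rot": [0, 0, 0.006], "travel": [0.018, -0.007, 0.921], "gripper": -1},
  {"delta_rot": [0, 0, 0.006], "travel": [0.018, -0.007, 0.921], "gripper": -1},
  {"delta_rot": [0, 0, 0.006], "travel": [0.018, -0.007, 0.921], "gripper": -1},
  {"delta_rot": [0, 0, 0.006], "travel": [0.018, -0.007, 0.921], "gripper": -1},
  {"delta_rot": [0, 0, 0.006], "travel": [0.018, -0.007, 0.921], "gripper": -1},
], force=40)

```text
clock: 23.5
tool_pos: [0.5966, 0.1733, 0.063]
eef_rot: [0.989, 0.15, 0.001, 0.0]
contact_force: [-0.0, -0.4, 6.0]
opening: 0.111
```

Emit:
play_rows([
  {"delta_rot": [0, 0, 0], "travel": [0, 0, -0.1], "gripper": -1},
  {"delta_rot": [0, 0, 0], "travel": [0, 0, -0.3], "gripper": -1},
  {"delta_rot": [0, 0, 0], "travel": [0, 0, -0.6], "gripper": -1},
  {"delta_rot": [0, 0, 0], "travel": [0, 0, -0.9], "gripper": -1},
  {"delta_rot": [0, 0, 0], "travel": [0, 0, -1], "gripper": -1},
  {"delta_rot": [0, 0, 0], "travel": [0, 0, -1], "gripper": -1},
])

```text
clock: 24.25
tool_pos: [0.5957, 0.1736, 0.2126]
eef_rot: [0.989, 0.15, 0.001, -0.0]
contact_force: [-0.6, -0.2, 0.3]
opening: 0.108
```

```bash
python3 - <<'E'
from go import *
st=r.get_state();p=[]
for c in("scene","side","side"):
    s=viewer.snapshot(c);p.append(r.get_state()["tool_pos"])
st["tool_pos"]=np.mean(p,0)
# S centre = TCP + .045 at (psi-90); M centre est (.5235,-.1095)
psi=17; a=np.radians(psi-90); t=np.array([.5235,-.1095])-.045*np.array([np.cos(a),np.sin(a)])
plan([(.565,.05,.24,psi),(*t,.24,psi)],st)
E
```

```text
now [0.5945 0.1732 0.2106] psi 17.22 q [-0.33  0.71 -0.05  1.61  0.05  0.82 -1.67] t 24.25 open 0.108
-> [0.565 0.05  0.24 ] 17 travel [-0.4311  0.7264 -0.1966] rot [-0.     -0.0004  0.0012]  rows 2.1
-> [ 0.5103 -0.0665  0.24  ] 17 travel [-0.5755  0.636   0.    ] rot [0. 0. 0.]  rows 2.1
```

Emit:
play_rows([
  {"delta_rot": [0, 0, 0], "travel": [-0.04, 0.07, -0.1], "gripper": -1},
  {"delta_rot": [0, 0, 0], "travel": [-0.14, 0.24, -0.2], "gripper": -1},
  {"delta_rot": [0, 0, 0], "travel": [-0.3, 0.5, -0.2], "gripper": -1},
  {"delta_rot": [0, 0, 0], "travel": [-0.431, 0.726, -0.2], "gripper": -1},
])

```text
clock: 24.9
tool_pos: [0.5654, 0.0475, 0.2424]
eef_rot: [0.989, 0.149, -0.0, 0.001]
contact_force: [0.0, -0.8, -0.7]
opening: 0.113
```

Emit:
play_rows([
  {"delta_rot": [0, 0, 0], "travel": [-0.2, 0.22, 0], "gripper": -1},
  {"delta_rot": [0, 0, 0], "travel": [-0.38, 0.42, 0], "gripper": -1},
  {"delta_rot": [0, 0, 0], "travel": [-0.51, 0.565, 0], "gripper": -1},
  {"delta_rot": [0, 0, 0], "travel": [-0.565, 0.625, 0], "gripper": -1},
  {"delta_rot": [0, 0, 0], "travel": [-0.575, 0.636, 0], "gripper": -1},
  {"delta_rot": [0, 0, 0], "travel": [-0.575, 0.636, 0], "gripper": -1},
  {"delta_rot": [0, 0, 0], "travel": [-0.575, 0.636, 0], "gripper": -1},
])

```text
clock: 25.78
tool_pos: [0.5125, -0.065, 0.242]
eef_rot: [0.989, 0.151, 0.0, -0.0]
contact_force: [-0.5, -0.2, 0.7]
opening: 0.11
```

```bash
python3 - <<'E'
from go import *; from wr import *; from fit import fit
np.set_printoptions(precision=4,suppress=True)
p=[];ims=[]
for c in("scene","side","wrist"):
    s=viewer.snapshot(c); P=cloud(s)[s["z_map"]>0] if c!="wrist" else wcloud(s)
    p.append(r.get_state()["tool_pos"]); z=np.mean(p,0)[2]; fit(P,(.5235,-.1095),z-.010,.05,c+" S")
    if c!="wrist":
        u,v=map(int,px(s,(.52,-.1,.15))); ims.append(cv2.resize(s["color"][max(v-100,0):max(v-100,0)+200,u-130:u+130],(520,400)))
cv2.imwrite("pics/c7.png",cv2.resize(np.hstack(ims),(800,308))[...,::-1])
print(np.mean(p,0)); plan([])
E
```

```text
scene S 210 183 c [ 0.5257 -0.1088] rms 0.001974022428324828 tab [ 0.5211 -0.0662] az 96.14430338414951 rng [ 0.0244 -0.0062  0.0636  0.0114] ztop 0.2729764577279016
side S 121 30 c [ 0.5231 -0.1076] rms 0.0013015982561882995 tab [ 0.5054 -0.0483] az 106.58244629501888 rng [ 0.0497 -0.0107  0.0645  0.0095] ztop 0.253540007002077
wrist S 1633 2750 c [ 0.524  -0.1094] rms 0.0013097073689970968 tab [ 0.5213 -0.0639] az 93.41989271404616 rng [ 0.0293 -0.0062  0.0628  0.0093] ztop 0.27252493188207105
[ 0.5123 -0.0654  0.242 ]
now [ 0.5122 -0.0656  0.2419] psi 17.29 q [ 0.09  0.54 -0.09  1.89  0.07  0.71 -1.3 ] t 25.925 open 0.109
```

View pics/c7.png

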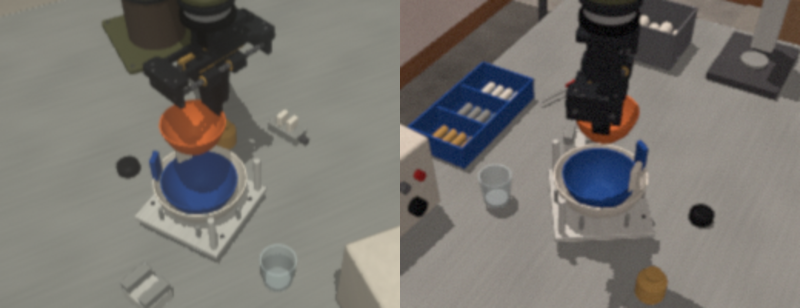

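Emit:
play_rows([
  {"delta_rot": [0, 0, 0], "travel": [0, 0, 0.25], "gripper": -1},
  {"delta_rot": [0, 0, 0], "travel": [0, 0, 0.48], "gripper": -1},
  {"delta_rot": [0, 0, 0], "travel": [0, 0, 0.62], "gripper": -1},
  {"delta_rot": [0, 0, 0], "travel": [0, 0, 0.7], "gripper": -1},
  {"delta_rot": [0, 0, 0], "travel": [0, 0, 0.75], "gripper": -1},
  {"delta_rot": [0, 0, 0], "travel": [0, 0, 0.78], "gripper": -1},
  {"delta_rot": [0, 0, 0], "travel": [0, 0, 0.8], "gripper": -1},
  {"delta_rot": [0, 0, 0], "travel": [0, 0, 0.815], "gripper": -1},
  {"delta_rot": [0, 0, 0], "travel": [0, 0, 0.828], "gripper": -1},
  {"delta_rot": [0, 0, 0], "travel": [0, 0, 0.838], "gripper": -1},
  {"delta_rot": [0, 0, 0], "travel": [0, 0, 0.838], "gripper": -1},
])

```text
clock: 27.3
tool_pos: [0.5119, -0.0663, 0.1163]
eef_rot: [0.989, 0.15, -0.0, 0.0]
contact_force: [-0.3, -0.8, -1.7]
opening: 0.113
```

Emit:
play_rows([
  {"delta_rot": [0, 0, 0], "travel": [0, 0, 0.006], "gripper": -1},
  {"delta_rot": [0, 0, 0], "travel": [0, 0, 0.012], "gripper": -1},
  {"delta_rot": [0, 0, 0], "travel": [0, 0, 0.016], "gripper": -1},
  {"delta_rot": [0, 0, 0], "travel": [0, 0, 0.016], "gripper": -1},
])

```text
clock: 27.8
tool_pos: [0.5119, -0.0664, 0.1138]
eef_rot: [0.989, 0.15, -0.0, 0.0]
contact_force: [-0.4, -0.0, -0.8]
opening: 0.111
```

Emit:
play_rows([
  {"delta_rot": [0, 0, 0], "travel": [0, 0, 0.004], "gripper": -1},
  {"delta_rot": [0, 0, 0], "travel": [0, 0, 0.008], "gripper": -1},
  {"delta_rot": [0, 0, 0], "travel": [0, 0, 0.008], "gripper": -1},
])

```text
clock: 28.18
tool_pos: [0.512, -0.0661, 0.1132]
eef_rot: [0.989, 0.15, 0.0, -0.0]
contact_force: [-0.2, 0.6, 5.2]
opening: 0.113
```

Emit:
play_rows([
  {"delta_rot": [0, 0, 0], "travel": [0, 0, 0], "gripper": -0.75},
  {"delta_rot": [0, 0, 0], "travel": [0, 0, 0], "gripper": -0.5},
  {"delta_rot": [0, 0, 0], "travel": [0, 0, 0], "gripper": -0.5},
  {"delta_rot": [0, 0, 0], "travel": [0, 0, 0], "gripper": -0.5},
  {"delta_rot": [0, 0, 0], "travel": [0, 0, -0.15], "gripper": -0.5},
  {"delta_rot": [0, 0, 0], "travel": [0, 0, -0.45], "gripper": -0.5},
  {"delta_rot": [0, 0, 0], "travel": [0, 0, -0.8], "gripper": -0.5},
  {"delta_rot": [0, 0, 0], "travel": [0, 0, -1], "gripper": -0.5},
  {"delta_rot": [0, 0, 0], "travel": [0, 0, -1], "gripper": -0.5},
])

```text
clock: 29.3
tool_pos: [0.5133, -0.0665, 0.2648]
eef_rot: [0.989, 0.15, 0.003, 0.001]
contact_force: [0.3, 0.0, 0.3]
opening: 0.252
```

```bash
python3 - <<'E'
from go import *
np.set_printoptions(precision=4,suppress=True)
ims=[]
for c in("scene","side"):
    s=viewer.snapshot(c); P=cloud(s); ok=s["z_map"]>0
    hsv=cv2.cvtColor(s["color"],cv2.COLOR_RGB2HSV)
    near=ok&(np.hypot(P[...,0]-.523,P[...,1]+.109)<.085)&(P[...,2]>.045)
    for n,m,lo in(("S orange",(hsv[...,0]<16)&(hsv[...,1]>150),.095),("M blue",(hsv[...,0]>100)&(hsv[...,0]<130)&(hsv[...,1]>120),.094),("L white",(hsv[...,1]<60),.094)):
        q=P[near&m]; e=q[(q[:,2]>lo)&(q[:,2]<.106)]
        print(c,n,len(q),"rim z",np.percentile(e[:,2],[10,50,95]) if len(e) else None)
    f=P[near&(np.hypot(P[...,0]-.523,P[...,1]+.109)<.012)]; print("floor",np.median(f[:,2]))
    u,v=map(int,px(s,(.52,-.1,.08))); ims.append(cv2.resize(s["color"][max(v-70,0):max(v-70,0)+140,u-90:u+90],(520,400)))
cv2.imwrite("pics/c8.png",cv2.resize(np.hstack(ims),(800,308))[...,::-1])
plan([])
E
```

```text
scene S orange 905 rim z [0.0964 0.1007 0.1051]
scene M blue 120 rim z [0.0971 0.1009 0.1047]
scene L white 4340 rim z [0.096  0.101  0.1043]
floor 0.5024907694098062
side S orange 791 rim z [0.0961 0.1    0.1035]
side M blue 399 rim z [0.0952 0.0987 0.1023]
side L white 2277 rim z [0.0951 0.099  0.1024]
floor nan
now [ 0.5114 -0.0664  0.2621] psi 17.21 q [ 0.1   0.51 -0.09  1.87  0.06  0.77 -1.3 ] t 29.4 open 0.249
  return _methods._mean(a, axis=axis, dtype=dtype,
  ret = ret.dtype.type(ret / rcount)
```

View pics/c8.png

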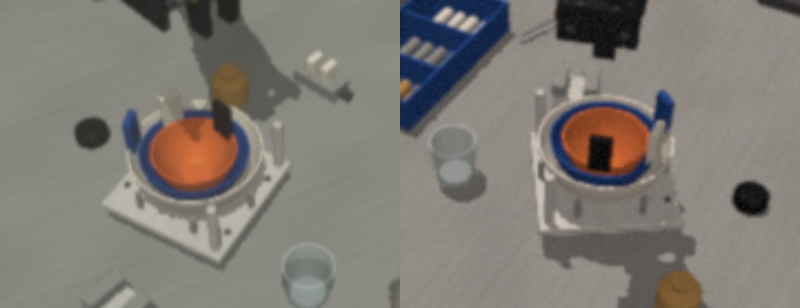

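All three are nested, level and concentric, and the gripper is clear. Handing in.

```bash
python3 -c "
from plant import r
print(r.finish_job())"
```

```text
the job is handed in; nothing more can be done
None
```

I stacked the three covers in the cradle, large, then medium, then small. Each was held by its grip tab, lowered in steps of about a millimetre until first contact, then released. I handed the job in at about 29 s; no verdict was reported.

**What the last checks showed**
- **Pictures:** the final scene and side views show the covers nested one inside the other, level and centred, with the gripper about 15 cm above them. The cradle and the bystanders in view stand upright in place.
- **Heights:** all three rims measured about 0.10 m above the bench, as expected. The medium cover's inner floor, measured before the small one went in, read 0.050–0.052 m, against 0.050 expected.
- **Centring:** just before lowering, each cover's centre was within about 2 mm of its target.
- **Forces:** the wrist reading at each contact was about 4–5 N.

**Checks that failed or disagreed**
- The last inner-floor depth check gave no valid reading, because the gripper blocked the scene view and the side view had no points. The small cover's seating therefore rests on its rim height, its contact height and the picture.
- Rim fits on the seated covers were spoiled by the posts and tabs, so they do not confirm the final centring. That rests on the measurements before lowering and the final pictures.
- The two fixed cameras disagreed by about 3 mm, so I averaged them and compared covers within the same camera.

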